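Put the stacked lids back on their storage jars

TASK

The lids of the four storage jars have been washed and stacked on the cork trivet. Take the stack apart and put each lid back on the jar it fits, so that every jar is properly closed with its own lid seated level on the rim. Leave the jars standing where they are, and do not disturb the teaspoon and the espresso cup.

Things in the scene. Friction and masses are not known exactly. Their poses are not given: they have to be found in the camera images.
- lid_large: largest of 4 loose dark wooden lids: disc 116 mm across, 7 mm thick; on top a knob 22 mm across, 14 mm high; below a hollow plug 17 mm deep, 102 mm across, tapering to 92 at its lower end. Origin on the axis at the plug's lower end, z up: disc underside 17 mm, disc top 24, knob top 38. Starts lowest in the stack, on a round cork trivet 12 mm high.
- lid_medium: second largest of 4 loose dark wooden lids: disc 100 mm across, 7 mm thick; on top a knob 22 mm across, 14 mm high; below a hollow plug 17 mm deep, 86 mm across, tapering to 76 at its lower end. Origin on the axis at the plug's lower end, z up: disc underside 17 mm, disc top 24, knob top 38. Starts second from below in the stack, its plug on the largest lid's disc.
- lid_small: second smallest of 4 loose dark wooden lids: disc 84 mm across, 7 mm thick; on top a knob 22 mm across, 14 mm high; below a hollow plug 17 mm deep, 70 mm across, tapering to 60 at its lower end. Origin on the axis at the plug's lower end, z up: disc underside 17 mm, disc top 24, knob top 38. Starts third from below in the stack, its plug on the disc beneath.
- lid_tiny: smallest of 4 loose dark wooden lids: disc 68 mm across, 7 mm thick; on top a knob 22 mm across, 14 mm high; below a hollow plug 17 mm deep, 54 mm across, tapering to 44 at its lower end. Origin on the axis at the plug's lower end, z up: disc underside 17 mm, disc top 24, knob top 38. Starts on top of the stack of 4, its plug on the disc beneath, over that lid's knob.
- jar_large: largest of 4 loose open white stoneware jars with a clay-coloured foot: 116 mm across outside, 106 mm inside, 70 mm high. Origin at the centre of its underside, z up; rim at 70 mm. The largest lid fits it: seated, the disc lies on the rim, edge flush with the jar's side, the lid's origin on the jar's axis 53 mm above the jar's.
- jar_medium: second largest of 4 loose open white stoneware jars with a clay-coloured foot: 100 mm across outside, 90 mm inside, 64 mm high. Origin at the centre of its underside, z up; rim at 64 mm. The second largest lid fits it: seated, the disc lies on the rim, edge flush with the jar's side, the lid's origin on the jar's axis 47 mm above the jar's.
- jar_small: second smallest of 4 loose open white stoneware jars with a clay-coloured foot: 84 mm across outside, 74 mm inside, 58 mm high. Origin at the centre of its underside, z up; rim at 58 mm. The second smallest lid fits it: seated, the disc lies on the rim, edge flush with the jar's side, the lid's origin on the jar's axis 41 mm above the jar's.
- jar_tiny: smallest of 4 loose open white stoneware jars with a clay-coloured foot: 68 mm across outside, 58 mm inside, 52 mm high. Origin at the centre of its underside, z up; rim at 52 mm. The smallest lid fits it: seated, the disc lies on the rim, edge flush with the jar's side, the lid's origin on the jar's axis 35 mm above the jar's.
- teaspoon: bystander: steel teaspoon, 137 x 28 mm, 13 mm high, lying loose among the jars, pointing away from the robot; origin at the centre of its underside. Leave it alone.
- espresso_cup: bystander: white espresso cup, 58 x 85 mm with its ear, 56 mm high, loose at the left; origin near the centre of its underside. Leave it alone.
Mind the look-alikes: they are no part of the job. Leave any purple or red look-alike of the lid_tiny alone.

How it is judged:
By the outcome, as a careful person would: the job done as asked, in the order asked, and still so for the second after the job is handed in, with the robot touching nothing.
It also fails if it takes over 125 s, if anything falls off the work surface, if the arm or the gripper's body presses on something with over 40 N, if the wrist force passes 120 N, or if a joint passes its speed limit or range.

ROBOT

A 7-joint arm with a two-finger parallel gripper is mounted at the origin on a cart in front of the work surface, level with it; the furniture and walls round the work are solid. World frame = base frame: x ahead of the robot, y to its left, z up, the work surface at z = 0. Lengths are in m, angles in rad, forces in N, time in s.
With the tool pointing down it reaches from about 0.35 to 0.9 m from the base axis. Payload 8.1 kg.
Tool frame: the origin (TCP) lies midway between the tips of the shut fingers; the grasp point (between the pads) lies 19 mm behind it; z points along the fingers, y is the line along which they close (so a half turn about z gives the same grasp; the last joint's range is limited). The gripper opens to 92 mm and grips with 3 to 60 N. Pads are 19 mm wide; open, the fingers measure 130 mm over their backs; the gripper's body (75 mm by 190 mm) begins 47 mm behind the grasp point.
Start: joints at [-1.253, 0.434, 0.025, 1.573, -0.012, 1.134, -0.075], TCP at [0.255, 0.57, 0.227] pointing down, gripper open.
Joint ranges: [-2.62, 2.62], [-0.44, 2.09], [-1.27, 1.32], [0.08, 2.57], [-1.32, 4.46], [0.12, 2], [-2.74, 2.74]. Speed limits (rad/s): [2.22, 2.22, 3.01, 3.01, 3.14, 3.14, 3.14].

INTERFACE

Orientations are given as a rotation vector (axis times angle).
In Python, from cell import arm gives the robot as it stands.
- The arm moves only by the tool carry_out, never from a script. Its arguments are lists of equal length, an entry for each row: "claw": the finger opening in cm, from 0 to 9.18; "delta_pos": the shift along the tool's x, y, z in cm, a list of three; "angular": the turn, a rotation vector about the tool's x, y, z in rad, a list of three. In form: {"claw": [claw, ...], "delta_pos": [[dx, dy, dz], ...], "angular": [[ax, ay, az], ...]}. A call has 1 to 20 rows; each row shifts and turns the commanded pose from where the row before left it, along the tool's axes as they then stand; what a row does not reach is not made up. A row lasts 1/10 s, in which the tool goes at most 50 mm and 8.59 degrees, less where a joint would pass 70% of its speed; a pose out of reach is approached as far as the arm can. A call with a gripper value outside its range is refused whole. The fingers move at their own pace and stop on an object; "force" is the grip in N (left out, the last holds). Time passes only in rows, so rows that do not move let the fingers close. It gives the time, the measured TCP pose, the force, the opening and the grip force at its end, in the units of the state.
- arm.observe(): the state, without advancing time (a new reading comes with each control period).
- arm.get_image(name): name is "scene" or "top" or "wrist"; returns a dict with "frame" (480x640x3 uint8, red, green, blue), "mtx" (3x3 intrinsics, pixels), "T" (4x4, takes a point from camera to world coordinates). Camera axes: x right, y down, z forward; pixel columns grow to the right and rows downward; lengths in m; the calibration is good to about 2 mm. A picture is of the moment at which its call begins. There is no depth.
- arm.sign_off(): hands the job in; it is judged then, once.
Trained networks look in a picture, given as the dict that the camera call returned (one of the last four; its "shot" number tells which), for a name from the list of things; names that differ only in an ending like _2 or _b are one class to them, and where a whole thing is asked for, a point or a joint stands for the part that bears it (a point fixed in the world has none). Each returns a list of dicts, best first, with "conf" (0 to 1); they miss things now and then, are a little off and sometimes report something else, mostly with a low value. They report only what shows in the picture. A call takes as long as a camera call. They do not tell look-alikes from the thing itself.
- arm.look_for(label, picture): "centre" ([column, row] as shares, 0 to 1, of the picture: columns of its width, rows of its height, amid what is visible of it).
- arm.trace(label, picture): "region" (480x640 bool, what is visible of it) and "centre" ([column, row] as shares, 0 to 1, of the picture: columns of its width, rows of its height, amid what is visible of it).
- arm.place_of(label, picture): "centre" ([column, row] as shares, 0 to 1, of the picture: columns of its width, rows of its height: a listed point, or the origin of a listed thing).
The state is a dict: "clock": time; "joints": joint angles; "dq": joint speeds; "joint_efforts": joint torques, N m; "position": TCP position; "ee_rot": TCP orientation; "force": force on the tool from outside, world axes, zero at the start; "ft_torque": the same for the moment, N m; "width": opening from 0.0 (shut) to 1.0 (fully open); "gripper_force": force on a finger pad.
Only numpy, scipy, OpenCV 4.12 (cv2) and the standard library are available. Lean on these libraries where they do the work, as an engineer would, in place of code of your own. Each camera call takes 0.05 s, during which the arm holds its last target. There are 200 camera calls.

## Working session

There is one attempt and no reset: what is moved stays moved. The work goes in short steps, Python scripts to look and compute and a tool call to move; the robot and the scene stay as the last step left them, time stands still between calls to the robot, and variables do not carry over. Pictures are saved under pics/ and viewed, at most 14 in all, crops included, and the job is handed in when it is done.

Besides the shell and the picture viewer there is one more tool, called after "Call:" as a command line: name --argument value ..., lists and objects as JSON in quotes. carry_out: Moves the arm, as the interface text tells. Its arguments: {"type":"object","properties":{"claw":{"type":"array","items":{"type":"number"}},"delta_pos":{"type":"array","items":{"type":"array","items":{"type":"number"}}},"angular":{"type":"array","items":{"type":"array","items":{"type":"number"}}},"force":{"type":"number"}},"required":["claw","delta_pos","angular"]}

```bash
ls; mkdir -p pics; python3 - <<'E'
from cell import arm
import cv2,numpy as np
s=arm.observe();print({k:np.round(v,3) for k,v in s.items()})
for n in("scene","top"):
    p=arm.get_image(n);cv2.imwrite(f"pics/{n}0.png",p["frame"][...,::-1])
    print(n,np.round(p["T"],3).tolist(),np.round(p["mtx"],1).tolist())
    for l in "lid_large lid_medium lid_small lid_tiny jar_large jar_medium jar_small jar_tiny teaspoon espresso_cup".split():
        print(l,[(round(d["conf"],2),np.round(np.array(d["centre"])*[640,480],1).tolist()) for d in arm.place_of(l,p)][:4])
E
```

```text
pics
{'clock': np.float64(0.0), 'joints': array([-1.253,  0.435,  0.025,  1.574, -0.012,  1.134, -0.075]), 'dq': array([ 0.001, -0.002,  0.001,  0.   , -0.001,  0.   ,  0.001]), 'joint_efforts': array([ 1.0000e-03, -6.6785e+01,  9.8600e-01, -3.1448e+01, -6.1000e-02,
        4.2000e-02,  0.0000e+00]), 'position': array([0.255, 0.57 , 0.226]), 'ee_rot': array([-6.560e-01, -3.072e+00,  3.000e-03]), 'force': array([-0.706,  0.399,  0.198]), 'ft_torque': array([-0.011,  0.015,  0.   ]), 'gripper_force': np.float64(0.0), 'width': np.float64(1.001)}
scene [[-0.828, 0.501, -0.25, 0.867], [0.56, 0.737, -0.377, 0.321], [-0.005, -0.453, -0.892, 0.948], [0.0, 0.0, 0.0, 1.0]] [[520.3, 0.0, 315.7], [0.0, 520.3, 233.4], [0.0, 0.0, 1.0]]
lid_large [(0.58, [387.0, 190.0]), (0.36, [387.7, 177.9])]
lid_medium [(0.72, [387.6, 184.5]), (0.46, [391.8, 179.5])]
lid_small [(0.79, [388.3, 178.1])]
lid_tiny [(0.92, [389.1, 173.6]), (0.75, [280.7, 286.4]), (0.59, [228.3, 314.5])]
jar_large [(0.91, [290.4, 198.1])]
jar_medium [(0.62, [335.1, 132.8]), (0.39, [388.5, 175.3])]
jar_small [(0.59, [432.2, 260.4])]
jar_tiny [(0.97, [350.0, 278.7])]
teaspoon [(0.68, [326.1, 230.7])]
espresso_cup [(0.95, [392.0, 343.8])]
top [[-0.03, -0.997, 0.069, 0.547], [-1.0, 0.03, -0.005, -0.028], [0.002, -0.069, -0.998, 1.299], [0.0, 0.0, 0.0, 1.0]] [[565.8, 0.0, 325.1], [0.0, 565.8, 247.3], [0.0, 0.0, 1.0]]
lid_large []
lid_medium []
lid_small [(0.79, [346.3, 342.3])]
lid_tiny [(0.88, [319.5, 210.4]), (0.84, [347.2, 341.3]), (0.58, [319.1, 160.4])]
jar_large []
jar_medium [(0.72, [431.0, 337.1]), (0.64, [349.3, 341.9])]
jar_small [(0.7, [268.3, 335.4])]
jar_tiny []
teaspoon [(0.66, [345.2, 271.8])]
espresso_cup [(0.98, [227.9, 265.0])]
```

View pics/scene0.png

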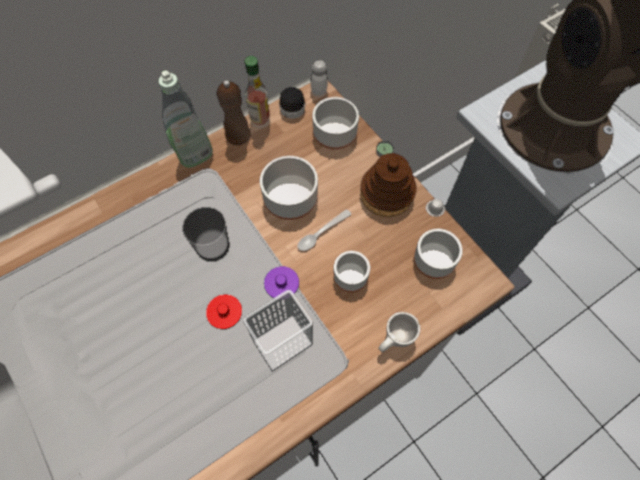

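View pics/top0.png

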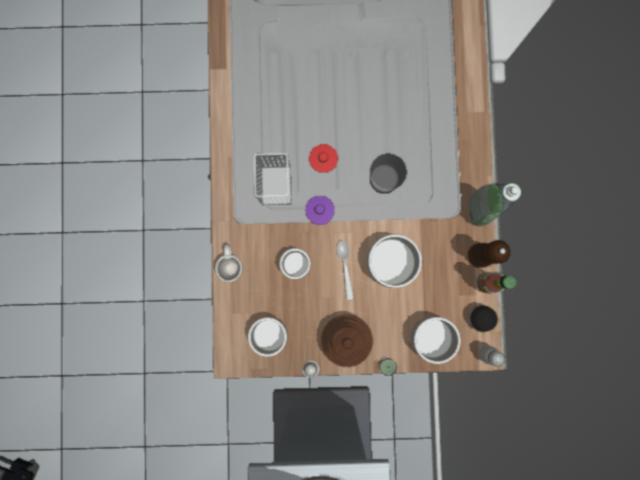

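Choice: the brown lids are stacked at scene (389,180) / top (347,342). The look-alikes for lid_tiny are purple at scene (281,283) and red at (223,312), and I'll leave both. The jars in the top view are large (395,260), medium (436,340), small (268,336) and tiny (294,263). Next I fit model silhouettes to the traces and check the stack in a crop.

```bash
cat > h.py <<'E'
from cell import arm
import cv2,numpy as np
from scipy.optimize import minimize
def proj(P,p):
    c=(np.asarray(P)-p["T"][:3,3])@p["T"][:3,:3]; q=c@p["mtx"].T; return q[:,:2]/q[:,2:]
def circ(x,y,z,d):
    a=np.linspace(0,2*np.pi,72); return np.c_[x+d/2*np.cos(a),y+d/2*np.sin(a),np.full(72,z)]
def back(uv,z,p):
    r=p["T"][:3,:3]@np.linalg.solve(p["mtx"],[*uv,1]);o=p["T"][:3,3];return o+r*(z-o[2])/r[2]
def fit(mask,rings,p,x0):  # rings: (z,d) of stacked solids; each pair hulled
    pad=np.ascontiguousarray(mask.astype(np.uint8))
    def f(v):
        m=np.zeros(mask.shape,np.uint8)
        for a,b in zip(rings[::2],rings[1::2]):
            h=cv2.convexHull(proj(np.r_[circ(*v,*a),circ(*v,*b)],p).astype(np.float32))
            cv2.fillConvexPoly(m,np.round(h*16).astype(np.int32),1,shift=4)
        return 1-(m&pad).sum()/(m|pad).sum()
    r=minimize(f,x0,method="Nelder-Mead",options=dict(initial_simplex=[x0,x0+[.015,0],x0+[0,.015]],xatol=1e-4,fatol=1e-4))
    return r.x,1-r.fun
J=dict(large=(.116,.070),medium=(.100,.064),small=(.084,.058),tiny=(.068,.052))
E
python3 - <<'E'
from h import *
px=dict(large=(395,260),medium=(436,340),small=(268,336),tiny=(294,263))
P={n:arm.get_image(n) for n in("top","scene")}
for k,(d,h) in J.items():
    g=back(px[k],h*.6,P["top"])[:2]
    for n,p in P.items():
        c=proj([[*g,h/2]],p)[0]
        ts=[t for t in arm.trace("jar_"+k,p) if np.hypot(*(np.array(t["centre"])*[640,480]-c))<25]
        if ts: x,i=fit(ts[0]["region"],[(0,d),(h,d)],p,g);print(k,n,np.round(x,4),round(i,3),round(ts[0]["conf"],2))
        else: print(k,n,"none",g)
for n,p in P.items():
    for l,z in(("tiny",.084),("small",.06),("medium",.036),("large",.012)):
        D=J[l][0]
        for t in arm.trace("lid_"+l,p)[:2]:
            c=np.array(t["centre"])*[640,480]; g=back(c,z+.02,p)[:2]
            x,i=fit(t["region"],[(z+.017,D),(z+.024,D),(z+.024,.022),(z+.038,.022)],p,g)
            print("lid",l,n,c.round(),np.round(x,4),round(i,3),round(t["conf"],2))
for n,p,(u,v) in(("scene",P["scene"],(389,180)),("top",P["top"],(347,342))):
    cv2.imwrite(f"pics/c_{n}.png",cv2.resize(p["frame"][v-60:v+60,u-70:u+70,::-1],None,fx=4,fy=4,interpolation=2))
for n,uv,z in(("knob",(348,343),.122),("pepper",(495,251),.15),("salt",(491,355),.08),("pot",(484,318),.06)): print(n,back(uv,z,P["top"]).round(3))
E
```

```text
large top [ 0.5983 -0.1838] 0.957 0.91
large scene [ 0.5951 -0.1855] 0.913 0.57
medium top [ 0.4218 -0.2695] 0.914 0.93
medium scene [ 0.4224 -0.2696] 0.919 0.72
small top [0.4413 0.0986] 0.947 0.84
small scene [0.4399 0.1008] 0.944 0.68
tiny top [0.6015 0.0345] 0.878 0.74
tiny scene [0.5977 0.0366] 0.918 0.9
lid tiny top [319. 209.] [ 0.7117 -0.0232] 0.761 0.97
lid tiny top [324. 158.] [ 0.8202 -0.0331] 0.796 0.89
lid small top [336. 337.] [ 0.4266 -0.0748] 0.333 0.89
lid small top [393. 263.] [ 0.5899 -0.1761] 0.564 0.73
lid medium top [355. 326.] [ 0.4256 -0.0756] 0.23 0.71
lid tiny scene [391. 168.] [ 0.428  -0.0725] 0.886 0.87
lid tiny scene [224. 311.] [ 0.841  -0.0009] 0.725 0.8
lid small scene [390. 183.] [ 0.4266 -0.0709] 0.393 0.62
lid small scene [385. 192.] [ 0.4471 -0.0538] 0.319 0.55
lid medium scene [388. 191.] [ 0.4235 -0.0725] 0.279 0.68
lid large scene [383. 199.] [ 0.4239 -0.0743] 0.263 0.69
knob [ 0.429 -0.074  0.122]
pepper [ 0.609 -0.378  0.15 ]
salt [ 0.391 -0.38   0.08 ]
pot [ 0.468 -0.374  0.06 ]
```

View pics/c_scene.png

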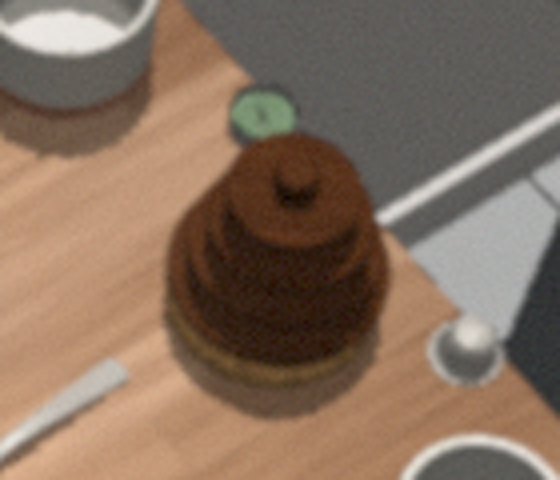

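The crop shows the brown stack with the tiny lid on top, knob at about scene (391,165), roughly (0.428,-0.073) in world. Turning the tool first, so that tool x = world y and tool y = world x.

Call:
carry_out --claw '[5,5,5,5,5,5,5,5,5]' --delta_pos '[[0,0,-1],[0,0,-1],[0,0,-1],[0,0,-1],[0,0,-1],[0,0,0],[0,0,0],[0,0,0],[0,0,0]]' --angular '[[0,0,0.144],[0,0,0.144],[0,0,0.144],[0,0,0.144],[0,0,0.144],[0,0,0.144],[0,0,0.144],[0,0,0.144],[0,0,0]]' --force 30

```text
clock: 2.9
position: [0.2552, 0.5705, 0.2767]
ee_rot: [2.226, 2.217, 0.0]
force: [0.6, 0.5, -0.2]
width: 0.548
gripper_force: 0.0
```

Call:
carry_out --claw '[5,5,5,5,5,5,5,5,5,5,5,5,5,5,5,5,5,5,5,5]' --delta_pos '[[-2,0.5,0],[-3,0.8,0],[-3.5,0.9,0],[-3.5,1,0],[-3.5,1,0],[-3.5,1,0],[-3.5,1,0],[-3.5,1,0],[-3.5,1,0],[-3.5,1,0],[-3.5,1,0],[-3.5,1,0],[-3.5,1,0],[-3.5,1,0],[-3.5,1,0],[-3.5,1,0],[-3.5,1,0],[-3.5,0.8,0],[-3,0.7,0],[-1.6,0.4,0]]' --angular '[[0,0,0],[0,0,0],[0,0,0],[0,0,0],[0,0,0],[0,0,0],[0,0,0],[0,0,0],[0,0,0],[0,0,0],[0,0,0],[0,0,0],[0,0,0],[0,0,0],[0,0,0],[0,0,0],[0,0,0],[0,0,0],[0,0,0],[0,0,0]]'

```text
clock: 4.9
position: [0.4352, -0.0887, 0.2771]
ee_rot: [2.22, 2.221, 0.0]
force: [0.4, 0.2, -1.4]
width: 0.541
gripper_force: 0.0
```

```bash
cat > w.py <<'E'
from h import *
import sys
L=sys.argv[1]; z=float(sys.argv[2]); D=J[L][0]
p=arm.get_image("wrist"); cv2.imwrite(f"pics/w_{sys.argv[3]}.png",p["frame"][...,::-1])
t0=arm.observe()["position"]
for t in arm.place_of("lid_"+L,p)[:3]:
    c=np.array(t["centre"])*[640,480]; print("place",c.round(1),back(c,z,p).round(4),round(t["conf"],2))
for t in arm.trace("lid_"+L,p)[:3]:
    c=np.array(t["centre"])*[640,480]; g=back(c,z+.022,p)[:2]
    x,i=fit(t["region"],[(z,D-.026),(z+.017,D-.018),(z+.017,D),(z+.024,D),(z+.024,.022),(z+.038,.022)],p,g)
    print("trace",c.round(),np.round(x,4),round(i,3),round(t["conf"],2),"tool cm",np.round((x-t0[:2])[::-1]*100,2),"dz to grasp",round((t0[2]-z-.026)*100,2))
E
python3 w.py tiny 0.084 1
```

```text
place [587.  118.4] [ 0.6665 -0.0118  0.084 ] 0.81
place [312.6 185.5] [ 0.4291 -0.07    0.084 ] 0.57
place [448.5 175.2] [ 0.5517 -0.0607  0.084 ] 0.37
trace [596. 123.] [ 0.6726 -0.0148] 0.676 0.95 tool cm [ 7.54 23.71] dz to grasp 16.72
trace [311. 187.] [ 0.4281 -0.0703] 0.94 0.67 tool cm [ 1.99 -0.74] dz to grasp 16.72
trace [466. 271.] [ 0.5629 -0.1311] 0.502 0.26 tool cm [-4.09 12.74] dz to grasp 16.72
```

View pics/w_1.png

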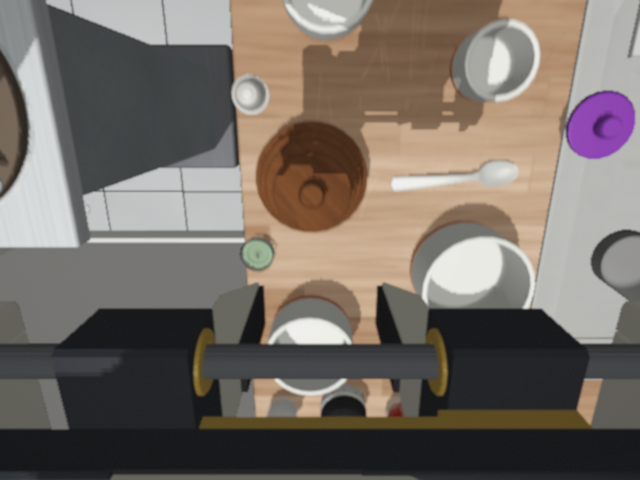

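Wrist view: stack at about (312,185), tiny-lid knob at (313,195), purple look-alike at (600,125). The trace fit puts the lid at (0.428,-0.071), which agrees with the scene camera. Descending onto the knob.

Call:
carry_out --claw '[5,5,5,5,5,5,5,5,5,5,5,0,0,0,0,0,0,0]' --delta_pos '[[1.7,-0.7,0],[0,0,2],[0,0,2.5],[0,0,2.5],[0,0,2.5],[0,0,2.5],[0,0,2],[0,0,1.5],[0,0,1],[0,0,0],[0,0,0],[0,0,0],[0,0,0],[0,0,0],[0,0,0],[0,0,0],[0,0,0],[0,0,0]]' --angular '[[0,0,0],[0,0,0],[0,0,0],[0,0,0],[0,0,0],[0,0,0],[0,0,0],[0,0,0],[0,0,0],[0,0,0],[0,0,0],[0,0,0],[0,0,0],[0,0,0],[0,0,0],[0,0,0],[0,0,0],[0,0,0]]' --force 25

```text
clock: 6.85
position: [0.4281, -0.0689, 0.1118]
ee_rot: [2.224, 2.219, 0.0]
force: [-0.2, -0.2, 1.4]
width: 0.22
gripper_force: 25.0
```

Call:
carry_out --claw '[0,0,0,0,0,0,0,0,0]' --delta_pos '[[0,0,-0.3],[0,0,-0.7],[0,0,-1],[0,0,-2],[0,0,-2.5],[0,0,-2.5],[0,0,-2],[0,0,-1],[0,0,0]]' --angular '[[0,0,0],[0,0,0],[0,0,0],[0,0,0],[0,0,0],[0,0,0],[0,0,0],[0,0,0],[0,0,0]]'

```text
clock: 7.75
position: [0.4288, -0.0688, 0.233]
ee_rot: [2.222, 2.219, 0.004]
force: [-0.8, 0.7, -0.3]
width: 0.222
gripper_force: 25.0
```

```bash
python3 - <<'E'
from h import *
s=arm.observe();t=s["position"];print(t.round(4),s["force"].round(2),s["width"])
P={n:arm.get_image(n) for n in("wrist","scene","top")}
cv2.imwrite("pics/w_2.png",P["wrist"]["frame"][...,::-1])
z=t[2]-.0278;D=.068
for n,p in P.items():
  for tr in arm.trace("lid_tiny",p)[:4]:
    c=np.array(tr["centre"])*[640,480];g=back(c,z+.02,p)[:2]
    if np.hypot(*(g-t[:2]))<.06:
        x,i=fit(tr["region"],[(z,D-.026),(z+.017,D-.018),(z+.017,D),(z+.024,D),(z+.024,.022),(z+.038,.022)],p,g);print(n,c.round(),x.round(4),round(i,3))
p=P["wrist"]
for k,(d,h) in J.items():
  for tr in arm.trace("jar_"+k,p)[:2]:
    c=np.array(tr["centre"])*[640,480];g=back(c,h*.6,p)[:2]
    x,i=fit(tr["region"],[(0,d),(h,d)],p,g);print(k,c.round(),x.round(4),round(i,3),round(tr["conf"],2))
E
```

```text
[ 0.4288 -0.0688  0.233 ] [-0.8   0.66 -0.35] 0.22154465291380165
wrist [319. 274.] [ 0.4287 -0.0707] 0.556
scene [402. 134.] [ 0.4269 -0.0704] 0.521
large [498. 295.] [ 0.6008 -0.1828] 0.564 0.89
medium [318. 401.] [ 0.4284 -0.3332] 0.297 0.74
small [330.  22.] [0.4415 0.1053] 0.987 0.65
tiny [521.  77.] [0.5987 0.0386] 0.937 0.6
tiny [499. 295.] [ 0.6268 -0.1715] 0.606 0.22
```

View pics/w_2.png

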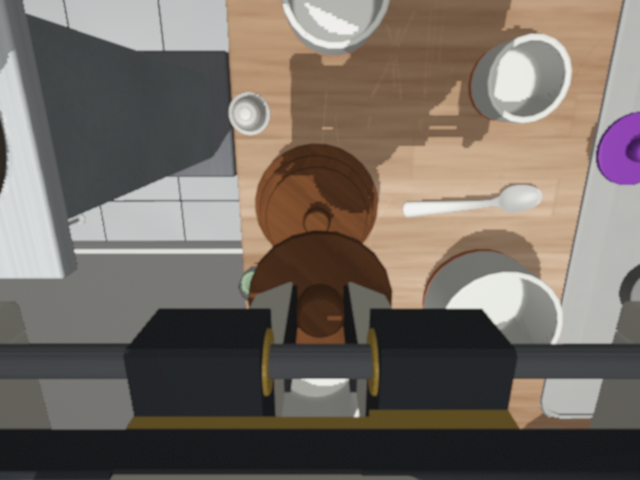

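Lid tiny is held level and the stack is undisturbed. Moving it over jar_tiny at (0.5995,0.0367).

Call:
carry_out --claw '[0,0,0,0,0,0,0,0,0,0,0,0,0,0]' --delta_pos '[[0.7,1.1,0],[2,3.2,0],[2.7,4.2,0],[2.7,4.2,0],[2,3.2,0],[0.6,1.1,0],[0,0,2],[0,0,3],[0,0,3],[0,0,3],[0,0,2],[0,0,1.2],[0,0,0],[0,0,0]]' --angular '[[0,0,0],[0,0,0],[0,0,0],[0,0,0],[0,0,0],[0,0,0],[0,0,0],[0,0,0],[0,0,0],[0,0,0],[0,0,0],[0,0,0],[0,0,0],[0,0,0]]'

```text
clock: 9.65
position: [0.5988, 0.0376, 0.0903]
ee_rot: [2.224, 2.219, 0.001]
force: [-0.9, 0.2, -0.8]
width: 0.225
gripper_force: 25.0
```

```bash
python3 - <<'E'
from h import *
s=arm.observe();print(s["position"].round(4),s["force"].round(2))
a=[arm.get_image(n)["frame"][...,::-1] for n in("scene","top")]
c=[cv2.resize(i[v-50:v+50,u-60:u+60],None,fx=3,fy=3,interpolation=2) for i,(u,v) in zip(a,((351,265),(294,258)))]
cv2.imwrite("pics/p1.png",np.hstack(c))
E
```

```text
[0.5988 0.0376 0.0903] [-0.88  0.15 -0.83]
```

View pics/p1.png

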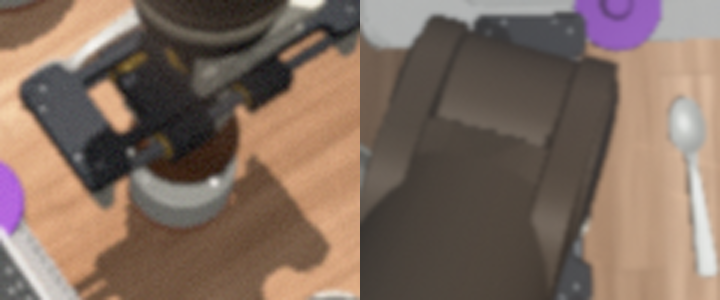

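The scene crop shows the lid just above the jar mouth and looking concentric; the arm hides it in the top view. Lowering.

Call:
carry_out --claw '[0,0,0,0,0,0,0]' --delta_pos '[[0.08,0.05,0.5],[0,0,0.5],[0,0,0.5],[0,0,0.4],[0,0,0.4],[0,0,0.2],[0,0,0]]' --angular '[[0,0,0],[0,0,0],[0,0,0],[0,0,0],[0,0,0],[0,0,0],[0,0,0]]'

```text
clock: 10.45
position: [0.5987, 0.0386, 0.0644]
ee_rot: [-2.224, -2.219, 0.0]
force: [0.4, -0.2, -0.7]
width: 0.224
gripper_force: 25.0
```

Call:
carry_out --claw '[0,0,3,5,5,5,5,5,5,5,5,5,5,5]' --delta_pos '[[0,0,0.15],[0,0,0],[0,0,0],[0,0,0],[0,0,0],[0,0,0],[0,0,-1],[0,0,-2],[0,0,-3],[0,0,-4],[0,0,-4],[0,0,-3],[0,0,-1],[0,0,0]]' --angular '[[0,0,0],[0,0,0],[0,0,0],[0,0,0],[0,0,0],[0,0,0],[0,0,0],[0,0,0],[0,0,0],[0,0,0],[0,0,0],[0,0,0],[0,0,0],[0,0,0]]'

```text
clock: 11.85
position: [0.5995, 0.0384, 0.245]
ee_rot: [2.223, 2.218, 0.004]
force: [-0.2, 0.1, 0.7]
width: 0.544
gripper_force: 0.0
```

Call:
carry_out --claw '[5,5,5,5,5,5,5,5]' --delta_pos '[[-1,-1.5,0],[-2,-3.2,0],[-2.6,-4,0],[-2.6,-4,0],[-2,-3,0],[-0.8,-1.4,0],[0,0,0],[0,0,0]]' --angular '[[0,0,0],[0,0,0],[0,0,0],[0,0,0],[0,0,0],[0,0,0],[0,0,0],[0,0,0]]'

```text
clock: 12.65
position: [0.4275, -0.0704, 0.2427]
ee_rot: [-2.223, -2.219, 0.0]
force: [0.0, -0.4, -0.1]
width: 0.545
gripper_force: 0.0
```

```bash
python3 w.py small 0.060 3; python3 - <<'E'
from h import *
a=cv2.imread("pics/w_3.png");b=arm.get_image("scene")["frame"][...,::-1]
cv2.imwrite("pics/p2.png",np.hstack([cv2.resize(a,(400,300)),cv2.resize(b[215:340,265:432],(400,300))]))
E
```

```text
place [318.5 204.8] [ 0.4265 -0.067   0.06  ] 0.83
trace [315. 210.] [ 0.427 -0.069] 0.937 0.9 tool cm [ 0.12 -0.1 ] dz to grasp 15.68
trace [325. 151.] [ 0.4259 -0.0407] 0.149 0.18 tool cm [ 2.95 -0.21] dz to grasp 15.68
```

View pics/p2.png

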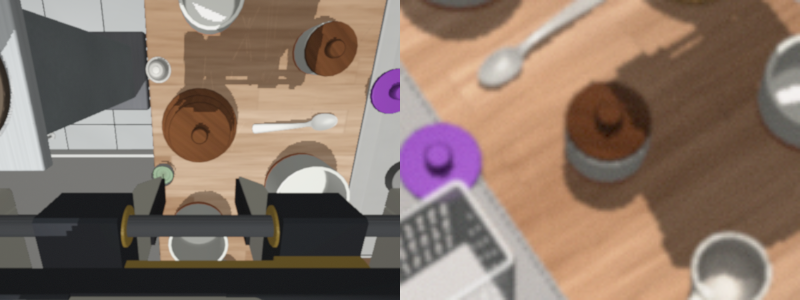

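Tiny lid seats flush on its jar (right crop, ~(608,130)). Next is lid_small, at (0.427,-0.070).

Call:
carry_out --claw '[5,5,5,5,5,5,5,5,5,5,0,0,0,0,0,0,0]' --delta_pos '[[0,0,1.5],[0,0,2.5],[0,0,2.5],[0,0,2.5],[0,0,2.5],[0,0,2],[0,0,1.1],[0,0,1],[0,0,0],[0,0,0],[0,0,0],[0,0,0],[0,0,0],[0,0,0],[0,0,0],[0,0,0],[0,0,0]]' --angular '[[0,0,0],[0,0,0],[0,0,0],[0,0,0],[0,0,0],[0,0,0],[0,0,0],[0,0,0],[0,0,0],[0,0,0],[0,0,0],[0,0,0],[0,0,0],[0,0,0],[0,0,0],[0,0,0],[0,0,0]]' --force 30

```text
clock: 14.55
position: [0.4277, -0.071, 0.0873]
ee_rot: [2.224, 2.219, 0.0]
force: [1.0, 1.1, 2.2]
width: 0.223
gripper_force: 30.0
```

Call:
carry_out --claw '[0,0,0,0,0,0,0,0,0]' --delta_pos '[[0,0,-0.3],[0,0,-0.7],[0,0,-1],[0,0,-2],[0,0,-2.5],[0,0,-2.5],[0,0,-2],[0,0,-1],[0,0,0]]' --angular '[[0,0,0],[0,0,0],[0,0,0],[0,0,0],[0,0,0],[0,0,0],[0,0,0],[0,0,0],[0,0,0]]'

```text
clock: 15.45
position: [0.4282, -0.071, 0.2084]
ee_rot: [2.222, 2.219, 0.004]
force: [0.3, 0.1, -1.1]
width: 0.22
gripper_force: 30.0
```

```bash
cat > g.py <<'E'
from h import *
import sys
L=sys.argv[1];off=float(sys.argv[2]);s=arm.observe();t=s["position"];print(t.round(4),s["force"].round(2),s["width"])
P={n:arm.get_image(n) for n in("wrist","scene","top")}
cv2.imwrite(f"pics/g_{L}.png",np.hstack([cv2.resize(P[n]["frame"][...,::-1],(400,300)) for n in("wrist","scene")]))
z=t[2]-off;D=J[L][0]
for n,p in P.items():
  for tr in arm.trace("lid_"+L,p)[:4]:
    c=np.array(tr["centre"])*[640,480];g=back(c,z+.02,p)[:2]
    if np.hypot(*(g-t[:2]))<.06:
        x,i=fit(tr["region"],[(z,D-.026),(z+.017,D-.018),(z+.017,D),(z+.024,D),(z+.024,.022),(z+.038,.022)],p,g);print("lid",n,c.round(),x.round(4),round(i,3))
  d,h=J[L]
  for tr in arm.trace("jar_"+L,p)[:2]:
    c=np.array(tr["centre"])*[640,480];g=back(c,h*.6,p)[:2]
    x,i=fit(tr["region"],[(0,d),(h,d)],p,g);print("jar",n,c.round(),x.round(4),round(i,3),round(tr["conf"],2))
E
python3 g.py small .0267
```

```text
[ 0.4282 -0.071   0.2084] [ 0.34  0.05 -1.05] 0.22037405093209203
lid wrist [316. 265.] [ 0.4283 -0.0695] 0.597
jar wrist [335.  20.] [0.4419 0.1051] 0.988 0.68
lid scene [403. 146.] [ 0.4296 -0.0696] 0.556
jar scene [439. 255.] [0.4392 0.1   ] 0.914 0.65
lid top [350. 328.] [ 0.4731 -0.0649] 0.022
jar top [268. 336.] [0.4405 0.0996] 0.896 0.87
```

Call:
carry_out --claw '[0,0,0,0,0,0,0,0,0,0,0,0,0]' --delta_pos '[[1,0.1,0],[3,0.2,0],[4.3,0.3,0],[4.3,0.3,0],[3.2,0.2,0],[1.2,0.1,0],[0,0,2],[0,0,3],[0,0,3],[0,0,2],[0,0,1.3],[0,0,0],[0,0,0]]' --angular '[[0,0,0],[0,0,0],[0,0,0],[0,0,0],[0,0,0],[0,0,0],[0,0,0],[0,0,0],[0,0,0],[0,0,0],[0,0,0],[0,0,0],[0,0,0]]'

```text
clock: 17.2
position: [0.44, 0.0986, 0.0945]
ee_rot: [2.224, 2.218, -0.001]
force: [0.5, -0.5, -0.7]
width: 0.22
gripper_force: 30.0
```

```bash
python3 - <<'E'
from h import *
s=arm.observe();print(s["position"].round(4),s["force"].round(2))
a=[arm.get_image(n)["frame"][...,::-1] for n in("scene","wrist")]
cv2.imwrite("pics/p3.png",np.hstack([cv2.resize(a[0][200:320,360:520],(400,300)),cv2.resize(a[1],(400,300))]))
E
```

```text
[0.44   0.0986 0.0945] [ 0.52 -0.5  -0.69]
```

View pics/p3.png

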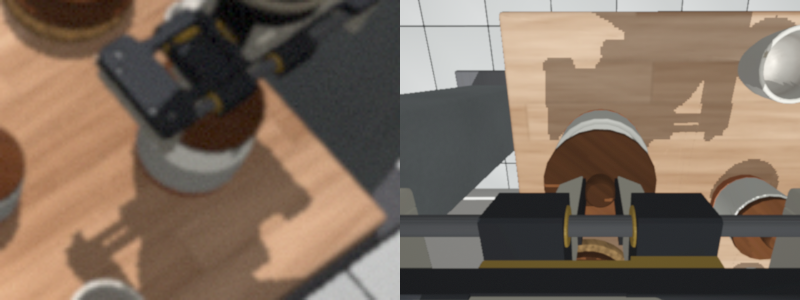

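The lid sits just above the small jar's mouth and looks concentric in both views. Lowering 2.4 cm, then the last bit, then release.

Call:
carry_out --claw '[0,0,0,0,0,0,0,0]' --delta_pos '[[0.05,0,0.4],[0,0,0.5],[0,0,0.5],[0,0,0.4],[0,0,0.4],[0,0,0.3],[0,0,0.1],[0,0,0]]' --angular '[[0,0,0],[0,0,0],[0,0,0],[0,0,0],[0,0,0],[0,0,0],[0,0,0],[0,0,0]]'

```text
clock: 18.1
position: [0.4401, 0.0994, 0.0688]
ee_rot: [-2.224, -2.218, -0.001]
force: [-3.3, -0.6, 17.4]
width: 0.22
gripper_force: 30.0
```

Call:
carry_out --claw '[0,3,5,5,5,5,5,5,5,5,5,5]' --delta_pos '[[0,0,-0.05],[0,0,0],[0,0,0],[0,0,0],[0,0,0],[0,0,-1],[0,0,-2],[0,0,-3],[0,0,-4],[0,0,-4],[0,0,-2.5],[0,0,0]]' --angular '[[0,0,0],[0,0,0],[0,0,0],[0,0,0],[0,0,0],[0,0,0],[0,0,0],[0,0,0],[0,0,0],[0,0,0],[0,0,0],[0,0,0]]'

```text
clock: 19.3
position: [0.4418, 0.0996, 0.2373]
ee_rot: [2.223, 2.218, 0.01]
force: [0.9, -0.1, -1.5]
width: 0.542
gripper_force: 0.0
```

Call:
carry_out --claw '[5,5,5,5,5,5,5,5]' --delta_pos '[[-1,-0.1,0],[-3,-0.2,0],[-4.3,-0.3,0],[-4.3,-0.3,0],[-3.2,-0.2,0],[-1.1,-0.1,0],[0,0,0],[0,0,0]]' --angular '[[0,0,0],[0,0,0],[0,0,0],[0,0,0],[0,0,0],[0,0,0],[0,0,0],[0,0,0]]'

```text
clock: 20.1
position: [0.4271, -0.0688, 0.2331]
ee_rot: [-2.223, -2.219, 0.002]
force: [0.6, 0.8, 1.1]
width: 0.548
gripper_force: 0.0
```

```bash
python3 w.py medium 0.036 4; python3 - <<'E'
from h import *
a=cv2.imread("pics/w_4.png");b=arm.get_image("scene")["frame"][...,::-1]
cv2.imwrite("pics/p4.png",np.hstack([cv2.resize(a,(400,300)),cv2.resize(b[200:320,360:520],(400,300))]))
E
```

```text
place [318.7 207. ] [ 0.4261 -0.071   0.036 ] 0.96
place [520.9  82.5] [0.5982 0.0371 0.036 ] 0.55
trace [319. 212.] [ 0.4249 -0.0705] 0.96 0.95 tool cm [-0.21 -0.24] dz to grasp 17.12
```

View pics/p4.png

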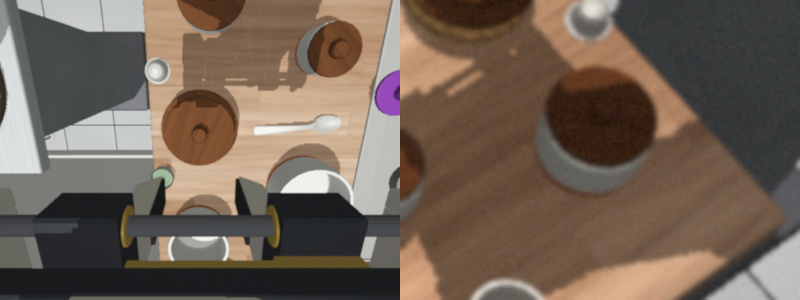

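The small lid looks seated flush (right crop). Next, the medium lid at (0.4255,-0.0707).

Call:
carry_out --claw '[5,5,5,5,5,5,5,5,5,5,0,0,0,0,0,0,0]' --delta_pos '[[-0.2,-0.15,1.5],[0,0,2.5],[0,0,3],[0,0,3],[0,0,2.5],[0,0,2],[0,0,1.5],[0,0,1],[0,0,0],[0,0,0],[0,0,0],[0,0,0],[0,0,0],[0,0,0],[0,0,0],[0,0,0],[0,0,0]]' --angular '[[0,0,0],[0,0,0],[0,0,0],[0,0,0],[0,0,0],[0,0,0],[0,0,0],[0,0,0],[0,0,0],[0,0,0],[0,0,0],[0,0,0],[0,0,0],[0,0,0],[0,0,0],[0,0,0],[0,0,0]]' --force 35

```text
clock: 22.0
position: [0.4262, -0.0715, 0.0638]
ee_rot: [2.224, 2.219, 0.001]
force: [0.1, 0.1, 3.3]
width: 0.224
gripper_force: 35.0
```

Call:
carry_out --claw '[0,0,0,0,0,0,0,0,0,0]' --delta_pos '[[0,0,-0.3],[0,0,-0.7],[0,0,-1],[0,0,-2],[0,0,-2.5],[0,0,-2.5],[0,0,-2.5],[0,0,-2],[0,0,-1],[0,0,0]]' --angular '[[0,0,0],[0,0,0],[0,0,0],[0,0,0],[0,0,0],[0,0,0],[0,0,0],[0,0,0],[0,0,0],[0,0,0]]'

```text
clock: 23.0
position: [0.4267, -0.0715, 0.2099]
ee_rot: [2.223, 2.219, 0.004]
force: [-0.1, -0.2, -1.2]
width: 0.22
gripper_force: 35.0
```

```bash
python3 g.py medium .0270
```

```text
[ 0.4267 -0.0715  0.2099] [-0.06 -0.2  -1.21] 0.22034433814535212
lid wrist [320. 262.] [ 0.4266 -0.0708] 0.603
jar wrist [317. 404.] [ 0.4261 -0.3259] 0.244 0.65
lid scene [405. 145.] [ 0.4271 -0.0712] 0.498
jar scene [334. 126.] [ 0.4207 -0.2718] 0.831 0.78
jar scene [352. 267.] [0.5866 0.0061] 0.344 0.32
lid top [346. 328.] [ 0.4556 -0.0522] 0.093
jar top [436. 339.] [ 0.4244 -0.2711] 0.941 0.76
```

Call:
carry_out --claw '[0,0,0,0,0,0,0,0,0,0,0,0,0,0]' --delta_pos '[[-1,0,0],[-3,-0.1,0],[-4,-0.1,0],[-4,-0.1,0],[-4,-0.1,0],[-3,0,0],[-1,0,0],[0,0,2],[0,0,3],[0,0,3],[0,0,2],[0,0,0.9],[0,0,0],[0,0,0]]' --angular '[[0,0,0],[0,0,0],[0,0,0],[0,0,0],[0,0,0],[0,0,0],[0,0,0],[0,0,0],[0,0,0],[0,0,0],[0,0,0],[0,0,0],[0,0,0],[0,0,0]]'

```text
clock: 24.85
position: [0.4219, -0.2719, 0.1004]
ee_rot: [2.223, 2.219, 0.0]
force: [0.4, 0.1, -0.9]
width: 0.217
gripper_force: 35.0
```

```bash
python3 - <<'E'
from h import *
s=arm.observe();print(s["position"].round(4),s["force"].round(2))
a=[arm.get_image(n)["frame"][...,::-1] for n in("scene","wrist")]
cv2.imwrite("pics/p5.png",np.hstack([cv2.resize(a[0][60:180,260:420],(400,300)),cv2.resize(a[1],(400,300))]))
E
```

```text
[ 0.4219 -0.2719  0.1004] [ 0.39  0.12 -0.87]
```

View pics/p5.png

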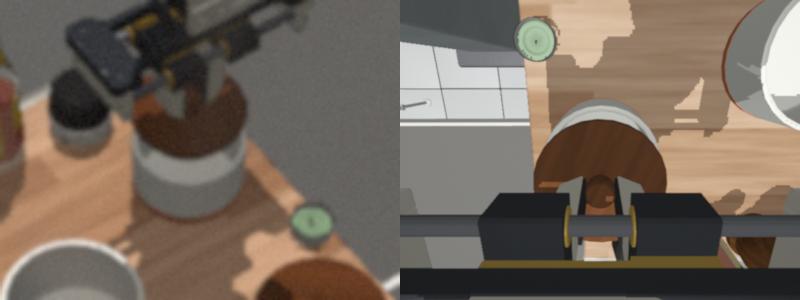

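The lid looks concentric above the medium jar, and the gripper clears the black pot. Lowering.

Call:
carry_out --claw '[0,0,0,0,0,0,0,0]' --delta_pos '[[0.1,0.05,0.4],[0,0,0.5],[0,0,0.5],[0,0,0.4],[0,0,0.4],[0,0,0.2],[0,0,0.1],[0,0,0]]' --angular '[[0,0,0],[0,0,0],[0,0,0],[0,0,0],[0,0,0],[0,0,0],[0,0,0],[0,0,0]]'

```text
clock: 25.75
position: [0.4226, -0.269, 0.0752]
ee_rot: [-2.221, -2.219, -0.004]
force: [-2.0, 10.0, 18.1]
width: 0.221
gripper_force: 35.0
```

Call:
carry_out --claw '[0,0,0]' --delta_pos '[[0.15,0,-0.05],[0,0,0],[0,0,0]]' --angular '[[0,0,0],[0,0,0],[0,0,0]]'

```text
clock: 26.05
position: [0.4226, -0.2686, 0.0753]
ee_rot: [-2.223, -2.22, -0.002]
force: [1.8, 4.0, 6.8]
width: 0.223
gripper_force: 35.0
```

Call:
carry_out --claw '[0,0,3,5,5,5,5,5,5,5,5,5,5,5]' --delta_pos '[[0.05,0,0],[0,0,0],[0,0,0],[0,0,0],[0,0,0],[0,0,0],[0,0,-1],[0,0,-2],[0,0,-3],[0,0,-4],[0,0,-4],[0,0,-2],[0,0,0],[0,0,0]]' --angular '[[0,0,0],[0,0,0],[0,0,0],[0,0,0],[0,0,0],[0,0,0],[0,0,0],[0,0,0],[0,0,0],[0,0,0],[0,0,0],[0,0,0],[0,0,0],[0,0,0]]'

```text
clock: 27.45
position: [0.4221, -0.2684, 0.2355]
ee_rot: [2.223, 2.219, 0.001]
force: [0.2, 0.1, -0.7]
width: 0.542
gripper_force: 0.0
```

Call:
carry_out --claw '[5,5,5,5,5,5,5,5,5]' --delta_pos '[[1,0,0],[3,0.1,0],[4,0.1,0],[4,0.1,0],[4,0.1,0],[2.8,0,0],[1,0,0],[0,0,0],[0,0,0]]' --angular '[[0,0,0],[0,0,0],[0,0,0],[0,0,0],[0,0,0],[0,0,0],[0,0,0],[0,0,0],[0,0,0]]'

```text
clock: 28.35
position: [0.4259, -0.0706, 0.2347]
ee_rot: [-2.223, -2.219, 0.002]
force: [0.4, 0.1, 0.6]
width: 0.544
gripper_force: 0.0
```

```bash
python3 w.py large 0.012 5; python3 - <<'E'
from h import *
a=cv2.imread("pics/w_5.png");b=arm.get_image("scene")["frame"][...,::-1]
cv2.imwrite("pics/p6.png",np.hstack([cv2.resize(a,(400,300)),cv2.resize(b[60:180,260:420],(400,300))]))
E
```

```text
place [320.4 198.4] [ 0.4265 -0.0702  0.012 ] 0.81
trace [320. 200.] [ 0.4257 -0.0702] 0.972 0.91 tool cm [ 0.1  -0.03] dz to grasp 19.68
trace [334.  47.] [0.4422 0.1177] 0.074 0.67 tool cm [18.89  1.62] dz to grasp 19.68
```

View pics/p6.png

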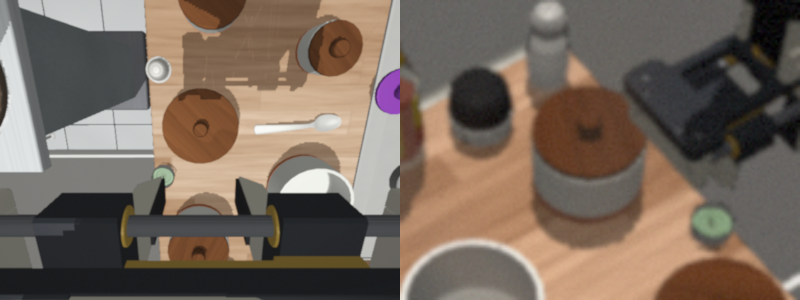

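The medium lid is flush and level. Now the large lid.

Call:
carry_out --claw '[5,5,5,5,5,5,5,5,5,5,5,0,0,0,0,0,0,0]' --delta_pos '[[0,0,1.5],[0,0,2.5],[0,0,3],[0,0,3],[0,0,3],[0,0,2.5],[0,0,2],[0,0,1.3],[0,0,0.8],[0,0,0],[0,0,0],[0,0,0],[0,0,0],[0,0,0],[0,0,0],[0,0,0],[0,0,0],[0,0,0]]' --angular '[[0,0,0],[0,0,0],[0,0,0],[0,0,0],[0,0,0],[0,0,0],[0,0,0],[0,0,0],[0,0,0],[0,0,0],[0,0,0],[0,0,0],[0,0,0],[0,0,0],[0,0,0],[0,0,0],[0,0,0],[0,0,0]]' --force 40

```text
clock: 30.35
position: [0.4267, -0.0705, 0.0393]
ee_rot: [2.224, 2.219, 0.001]
force: [0.0, 0.7, 3.0]
width: 0.219
gripper_force: 40.0
```

Call:
carry_out --claw '[0,0,0,0,0,0,0,0,0,0,0]' --delta_pos '[[0,0,-0.3],[0,0,-0.7],[0,0,-1],[0,0,-2],[0,0,-2.5],[0,0,-2.5],[0,0,-2.5],[0,0,-2.5],[0,0,-2],[0,0,-1],[0,0,0]]' --angular '[[0,0,0],[0,0,0],[0,0,0],[0,0,0],[0,0,0],[0,0,0],[0,0,0],[0,0,0],[0,0,0],[0,0,0],[0,0,0]]'

```text
clock: 31.45
position: [0.427, -0.0705, 0.2103]
ee_rot: [2.223, 2.219, 0.004]
force: [-0.4, -0.4, -2.8]
width: 0.22
gripper_force: 40.0
```

```bash
python3 g.py large .0270
```

```text
[ 0.427  -0.0705  0.2103] [-0.36 -0.36 -2.81] 0.21978866931869295
lid wrist [321. 254.] [ 0.4271 -0.0711] 0.604
jar wrist [513. 302.] [ 0.6014 -0.1827] 0.508 0.67
jar wrist [551.  75.] [0.6426 0.0582] 0.43 0.45
lid scene [407. 139.] [ 0.425  -0.0707] 0.542
jar scene [291. 187.] [ 0.5965 -0.183 ] 0.943 0.86
jar top [393. 260.] [ 0.5997 -0.1855] 0.94 0.78
jar top [437. 342.] [ 0.4245 -0.2648] 0.646 0.73
```

Call:
carry_out --claw '[0,0,0,0,0,0,0,0,0,0,0,0,0,0]' --delta_pos '[[-0.7,1.1,0],[-2,3,0],[-2.6,4,0],[-2.6,4,0],[-2.2,3.2,0],[-1.2,1.8,0],[0,0,0],[0,0,2],[0,0,3],[0,0,2.5],[0,0,2],[0,0,0.8],[0,0,0],[0,0,0]]' --angular '[[0,0,0],[0,0,0],[0,0,0],[0,0,0],[0,0,0],[0,0,0],[0,0,0],[0,0,0],[0,0,0],[0,0,0],[0,0,0],[0,0,0],[0,0,0],[0,0,0]]'

```text
clock: 33.3
position: [0.5975, -0.1841, 0.1071]
ee_rot: [2.223, 2.219, 0.001]
force: [0.2, -0.8, -1.3]
width: 0.22
gripper_force: 40.0
```

```bash
python3 - <<'E'
from h import *
s=arm.observe();print(s["position"].round(4),s["force"].round(2))
a=[arm.get_image(n)["frame"][...,::-1] for n in("scene","wrist")]
cv2.imwrite("pics/p7.png",np.hstack([cv2.resize(a[0][120:240,210:370],(400,300)),cv2.resize(a[1],(400,300))]))
E
```

```text
[ 0.5975 -0.1841  0.1071] [ 0.2  -0.76 -1.25]
```

View pics/p7.png

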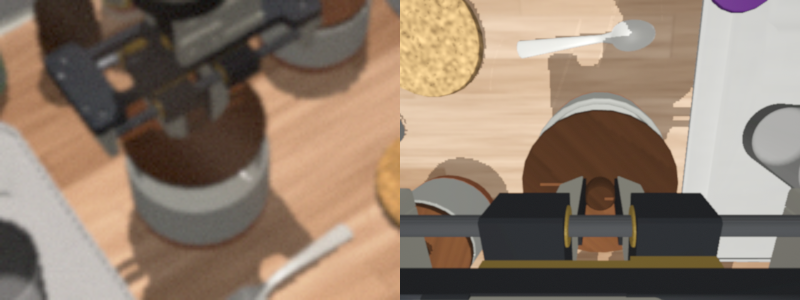

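The lid is aligned over the large jar. Lowering to just above seated.

Call:
carry_out --claw '[0,0,0,0,0,0,0,0]' --delta_pos '[[0.05,0.05,0.4],[0,0,0.5],[0,0,0.5],[0,0,0.5],[0,0,0.4],[0,0,0.2],[0,0,0.05],[0,0,0]]' --angular '[[0,0,0],[0,0,0],[0,0,0],[0,0,0],[0,0,0],[0,0,0],[0,0,0],[0,0,0]]'

```text
clock: 34.2
position: [0.5983, -0.1816, 0.0807]
ee_rot: [-2.221, -2.219, -0.003]
force: [0.0, 6.3, 5.9]
width: 0.219
gripper_force: 40.0
```

Call:
carry_out --claw '[0,0,0]' --delta_pos '[[0.15,0,0],[0,0,0.03],[0,0,0]]' --angular '[[0,0,0],[0,0,0],[0,0,0]]'

```text
clock: 34.5
position: [0.5982, -0.1813, 0.0807]
ee_rot: [-2.223, -2.22, -0.002]
force: [0.7, 4.3, 6.4]
width: 0.219
gripper_force: 40.0
```

Call:
carry_out --claw '[0,3,5,5,5,5,5,5,5,5,5,5,5]' --delta_pos '[[0,0,0],[0,0,0],[0,0,0],[0,0,0],[0,0,0],[0,0,-1],[0,0,-2],[0,0,-3],[0,0,-4],[0,0,-4],[0,0,-3],[0,0,-1],[0,0,0]]' --angular '[[0,0,0],[0,0,0],[0,0,0],[0,0,0],[0,0,0],[0,0,0],[0,0,0],[0,0,0],[0,0,0],[0,0,0],[0,0,0],[0,0,0],[0,0,0]]'

```text
clock: 35.8
position: [0.5983, -0.1825, 0.2622]
ee_rot: [2.222, 2.217, 0.003]
force: [0.1, -0.5, -1.2]
width: 0.545
gripper_force: 0.0
```

Call:
carry_out --claw '[5,5,5,5,5,5,5,5,5,5]' --delta_pos '[[2,-1,-1],[4,-2,-1],[4,-2,-1],[4,-2,0],[4,-2,0],[4,-2,0],[4,-2,0],[4,-2,0],[3,-1,0],[0,0,0]]' --angular '[[0,0,0],[0,0,0],[0,0,0],[0,0,0],[0,0,0],[0,0,0],[0,0,0],[0,0,0],[0,0,0],[0,0,0]]'

```text
clock: 36.8
position: [0.4357, 0.1532, 0.289]
ee_rot: [-2.213, -2.227, 0.003]
force: [-0.4, -0.3, -0.3]
width: 0.543
gripper_force: 0.0
```

Call:
carry_out --claw '[5,5,5,5,5,5,5,5]' --delta_pos '[[3,0,0],[4,0,0],[4,0,0],[4,0,0],[3,0,0],[2,0,0],[0,0,0],[0,0,0]]' --angular '[[0,0,0],[0,0,0],[0,0,0],[0,0,0],[0,0,0],[0,0,0],[0,0,0],[0,0,0]]'

```text
clock: 37.6
position: [0.4392, 0.3469, 0.2898]
ee_rot: [2.224, 2.217, -0.002]
force: [0.4, 0.0, 0.5]
width: 0.546
gripper_force: 0.0
```

```bash
python3 - <<'E'
from h import *
s=arm.observe();print(s["position"].round(4),s["force"].round(2),s["clock"])
p=arm.get_image("scene");b=p["frame"][...,::-1]
cv2.imwrite("pics/p8.png",cv2.resize(b[80:305,230:480],(800,600)[0:2] if 0 else (660,594),interpolation=2))
z=dict(large=.053,medium=.047,small=.041,tiny=.035)
for n,p in(("scene",p),("top",arm.get_image("top"))):
  for k,(d,h) in J.items():
    for pre,zz in(("lid_",z[k]),("jar_",0)):
      print(n,pre+k,[(back(np.array(t["centre"])*[640,480],zz,p)[:2].round(3).tolist(),round(t["conf"],2)) for t in arm.place_of(pre+k,p)[:2]])
E
```

```text
[0.4392 0.3469 0.2898] [0.39 0.04 0.47] 37.6
scene lid_large [([0.594, -0.192], 0.94)]
scene jar_large [([0.598, -0.181], 0.57)]
scene lid_medium [([0.42, -0.273], 0.97)]
scene jar_medium [([0.429, -0.265], 0.75)]
scene lid_small [([0.435, 0.096], 0.97), ([0.42, -0.275], 0.69)]
scene jar_small [([0.444, 0.106], 0.69)]
scene lid_tiny [([0.598, 0.035], 0.91), ([0.835, -0.023], 0.85)]
scene jar_tiny [([0.593, 0.038], 0.71)]
top lid_large [([0.6, -0.191], 0.92)]
top jar_large []
top lid_medium [([0.421, -0.27], 0.79), ([0.606, 0.177], 0.17)]
top jar_medium [([0.423, -0.271], 0.63), ([0.609, 0.186], 0.5)]
top lid_small [([0.444, 0.097], 0.59)]
top jar_small [([0.443, 0.097], 0.61)]
top lid_tiny [([0.831, -0.032], 0.72), ([0.716, -0.026], 0.7)]
top jar_tiny []
```

View pics/p8.png

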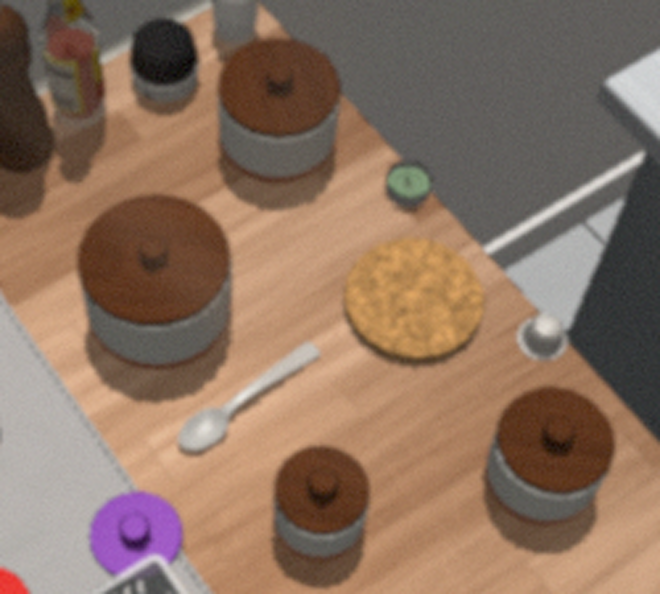

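All four lids are on, but the large one may be off-centre: the network puts it about 8 mm from the jar axis. I'll check it from closer with the wrist camera.

Call:
carry_out --claw '[5,5,5,5,5,5,5,5,5,5,5,5,5,5,5,5,5]' --delta_pos '[[-3,0.5,0],[-4,1,0],[-4,1,0],[-4,1.2,0],[-4,1.2,0],[-4,1.2,0],[-4,1.2,0],[-4,1.2,0],[-4,1.2,0],[-4,1.2,0],[-4,1.2,0],[-4,1.2,0],[-4,1.2,0],[-4,1,0],[-3,0.5,1],[-1,0,2],[0,0,1]]' --angular '[[0,0,0],[0,0,0],[0,0,0],[0,0,0],[0,0,0],[0,0,0],[0,0,0],[0,0,0],[0,0,0],[0,0,0],[0,0,0],[0,0,0],[0,0,0],[0,0,0],[0,0,0],[0,0,0],[0,0,0]]'

```text
clock: 40.2
position: [0.5965, -0.2441, 0.2489]
ee_rot: [-2.227, -2.215, 0.003]
force: [-0.2, 0.0, -0.7]
width: 0.546
gripper_force: 0.0
```

```bash
cat > t.py <<'E'
from h import *
from scipy.spatial.transform import Rotation as R
def disc(v,D,z0):  # x,y,dz,rx,ry -> disc silhouettes at seat height z0 (rim)
    r=R.from_rotvec([v[3],v[4],0]).as_matrix(); o=np.array([v[0],v[1],z0+v[2]])
    return [np.r_[circ(0,0,a,d),circ(0,0,b,e)]@r.T+o for a,d,b,e in((0,D,.007,D),(.007,.022,.021,.022))]
def fitlid(L,ps,g):
    D,h=J[L];M=[]
    for p in ps:
        c=proj([[*g,h+.005]],p)[0]
        ts=[t for t in arm.trace("lid_"+L,p) if np.hypot(*(np.array(t["centre"])*[640,480]-c))<25]
        if ts: M.append((p,ts[0]["region"].astype(np.uint8)))
    def f(v):
        s=0
        for p,m in M:
            q=np.zeros(m.shape,np.uint8)
            for a in disc(v,D,h): cv2.fillConvexPoly(q,np.round(cv2.convexHull(proj(a,p).astype(np.float32))*16).astype(np.int32),1,shift=4)
            s+=1-(q&m).sum()/(q|m).sum()
        return s/len(M)
    x0=np.array([*g,0,0,0]);sx=np.vstack([x0,x0+np.diag([.006,.006,.006,.06,.06])])
    r=minimize(f,x0,method="Nelder-Mead",options=dict(initial_simplex=sx,xatol=1e-4,fatol=1e-5,maxiter=600))
    return len(M),r.x.round(4),round(1-r.fun,3),round(1-f([*g,0,0,0]),3)
E
python3 - <<'E'
from t import *
s=arm.observe();print(s["position"].round(4))
P=[arm.get_image(n) for n in("wrist","scene","top")]
G=dict(large=(.598,-.182),medium=(.4225,-.2685),small=(.4405,.100),tiny=(.599,.037))
for k,g in G.items():
    print(k,"scene",*fitlid(k,P[1:2],g))
print("large wrist",*fitlid("large",P[:1],G["large"]))
print("large all",*fitlid("large",P[:2],G["large"]))
f=P[0]["frame"][...,::-1].copy();cv2.imwrite("pics/w_9.png",f)
D,h=J["large"]
cv2.polylines(f,[np.round(proj(circ(*G["large"],h,D),P[0])).astype(int)],1,(0,255,0),1)
cv2.polylines(f,[np.round(proj(circ(*G["large"],0,D),P[0])).astype(int)],1,(255,255,0),1)
cv2.imwrite("pics/p9.png",f)
E
```

```text
[ 0.5965 -0.2441  0.2489]
large scene 1 [ 0.5971 -0.1838 -0.0014  0.0625 -0.0094] 0.978 0.948
medium scene 1 [ 4.220e-01 -2.699e-01 -2.000e-04  6.480e-02 -9.100e-03] 0.962 0.919
small scene 1 [ 0.4386  0.1007 -0.0008  0.11   -0.0808] 0.952 0.894
tiny scene 1 [ 0.5967  0.0339 -0.0074  0.2017 -0.0264] 0.954 0.879
large wrist 1 [ 0.5982 -0.181  -0.0022  0.0354  0.0324] 0.992 0.972
large all 2 [ 0.598  -0.1813  0.0019  0.0835 -0.0152] 0.977 0.96
```

View pics/p9.png

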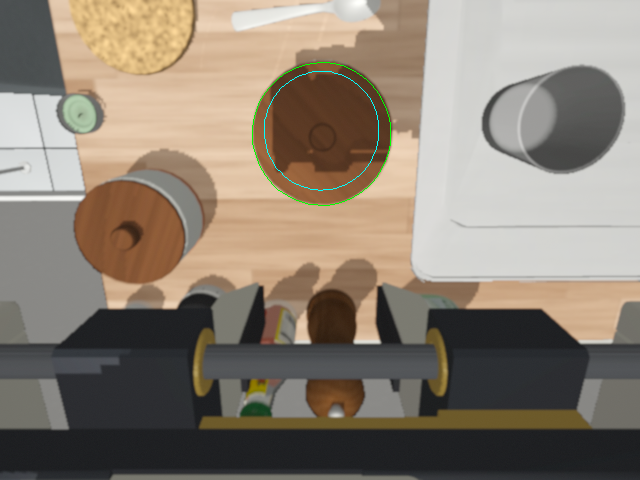

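In the wrist view the projected rim circle at seat height (green, centre (322,133)) coincides with the large lid's edge. Together with the release heights, within 0.5 mm of seated, this shows the lid is level and centred. Handing in.

```bash
python3 -c "
from cell import arm
print(arm.sign_off())"
```

```text
the job is handed in; nothing more can be done
None
```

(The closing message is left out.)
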